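# Sort figure plinths by shape and by feel of weight

## Task

Sort the four wooden figure plinths on the board into the three open-fronted trays: the round plinth into the round-backed tray, the one square plinth that is ballasted with lead (it looks like the others: feel which drags heavier) into the small square tray, and the two light square plinths side by side into the wide tray, each lying flat on its tray's floor. Their bottoms are freshly glued, so slide them along the board, for instance with a fingertip in the well on top, and never lift them. Leave the glue jar, the putty tin and the wood offcut on the board where they are.

Things in the scene. Friction and masses are not known exactly. Their poses are not given: they have to be found in the camera images.
- board: Plywood sorting board, 245 mm deep (x) by 690 mm wide (y), 20 mm thick, fixed flat on the work surface. Origin: centre of its underside, so its top is 20 mm up; x points away from the robot, to the trays along its far edge (x = +122.5 mm).
- tray_wide: Wide wooden tray, fixed, the middle one. 212 mm wide (y), 112 mm deep inside, floor top 14 mm up (6 mm below the board top), walls 6 mm thick and 45 mm high. No wall on the side facing the robot, which meets the board's far edge. Origin: centre of the inside, at work surface level; x to the back, y left. For the two light square plinths.
- tray_square: Small wooden tray with a straight back, fixed, at either end of the row of trays. 112 mm wide (y), 112 mm deep inside, floor top 14 mm up (6 mm below the board top), walls 6 mm thick and 45 mm high. No wall on the side facing the robot, which meets the board's far edge. Origin: centre of the inside, at work surface level; x to the back, y left. For the ballasted square plinth.
- tray_round: Small wooden tray with a half-round back (inner radius 56 mm), fixed, at the other end of the row. 112 mm wide (y), 112 mm deep inside, floor top 14 mm up (6 mm below the board top), walls 6 mm thick and 45 mm high. No wall on the side facing the robot, which meets the board's far edge. Origin: centre of the inside, at work surface level; x to the back, y left. For the round plinth.
- plinth_a: Square wooden plinth 84 x 84 mm, 37 mm high; in its top an open square well 50 x 50 mm, 17 mm deep (rim 17 mm wide) takes closed fingertips: drag low in the well, pulled high by its rim it may tip. Origin: centre of the underside; z up, x and y along the sides. The three look alike: one (unknown which) hides a lead disc and weighs about 0.65 kg, the others about 0.12 kg each.
- plinth_b: Square wooden plinth 84 x 84 mm, 37 mm high; in its top an open square well 50 x 50 mm, 17 mm deep (rim 17 mm wide) takes closed fingertips: drag low in the well, pulled high by its rim it may tip. Origin: centre of the underside; z up, x and y along the sides. The three look alike: one (unknown which) hides a lead disc and weighs about 0.65 kg, the others about 0.12 kg each.
- plinth_c: Square wooden plinth 84 x 84 mm, 37 mm high; in its top an open square well 50 x 50 mm, 17 mm deep (rim 17 mm wide) takes closed fingertips: drag low in the well, pulled high by its rim it may tip. Origin: centre of the underside; z up, x and y along the sides. The three look alike: one (unknown which) hides a lead disc and weighs about 0.65 kg, the others about 0.12 kg each.
- plinth_round: Round wooden figure plinth, 84 mm diameter, 37 mm high, with a round well of 50 mm diameter, 17 mm deep, in its top (well floor 20 mm above the underside); about 0.15 kg. Origin: centre of the underside, z up.
- glue_jar: Small grey glue jar with white cap, 42 mm diameter, 55 mm high, standing in the row of plinths. Bystander. Origin: centre of the underside.
- putty_tin: Small bare metal tin, 38 mm diameter, 32 mm high, near the board's far left corner. Bystander. Origin: centre of the underside.
- offcut: Dark wood offcut 50 x 22 x 16 mm (x, y, z), near the board's far right corner. Bystander. Origin: centre of the underside.
Not all that is in view belongs to the job. What is shaped like the plinth_c but blue or turquoise is not meant.

How it is judged (in metres and radians):
At the end, for the whole second after the job is handed in: Each plinth flat (0.06 rad) and at rest on its tray's floor, within 30 mm of the tray's centre (wide tray: 75 mm sideways): round in round-backed tray, ballasted (over 3 N on the tray) in small square tray, two light (under 3 N) in wide tray; jar, tin and offcut within 20 mm of their start (((x of plinth_a in the frame of tray_square between -0.03 and 0.03 m and y of plinth_a in the frame of tray_square between -0.03 and 0.03 m and z of plinth_a in the frame of tray_square between 0.01 and 0.0165 m and contact force between plinth_a and tray_square above 3 N) or (x of plinth_a in the frame of tray_wide between -0.03 and 0.03 m and y of plinth_a in the frame of tray_wide between -0.075 and 0.075 m and z of plinth_a in the frame of tray_wide between 0.01 and 0.0165 m and contact force between plinth_a and tray_wide below 3 N)) and angle between each of plinth_a, plinth_b, plinth_c, plinth_round's own z axis and vertical below 0.06 rad and linear speed of each of plinth_a, plinth_b, plinth_c, plinth_round below 0.01 m/s and ((x of plinth_b in the frame of tray_square between -0.03 and 0.03 m and y of plinth_b in the frame of tray_square between -0.03 and 0.03 m and z of plinth_b in the frame of tray_square between 0.01 and 0.0165 m and contact force between plinth_b and tray_square above 3 N) or (x of plinth_b in the frame of tray_wide between -0.03 and 0.03 m and y of plinth_b in the frame of tray_wide between -0.075 and 0.075 m and z of plinth_b in the frame of tray_wide between 0.01 and 0.0165 m and contact force between plinth_b and tray_wide below 3 N)) and ((x of plinth_c in the frame of tray_square between -0.03 and 0.03 m and y of plinth_c in the frame of tray_square between -0.03 and 0.03 m and z of plinth_c in the frame of tray_square between 0.01 and 0.0165 m and contact force between plinth_c and tray_square above 3 N) or (x of plinth_c in the frame of tray_wide between -0.03 and 0.03 m and y of plinth_c in the frame of tray_wide between -0.075 and 0.075 m and z of plinth_c in the frame of tray_wide between 0.01 and 0.0165 m and contact force between plinth_c and tray_wide below 3 N)) and x of plinth_round in the frame of tray_round between -0.03 and 0.03 m and y of plinth_round in the frame of tray_round between -0.03 and 0.03 m and z of plinth_round in the frame of tray_round between 0.01 and 0.0165 m and distance of each of glue_jar, putty_tin, offcut from where it was at the start of the episode below 0.02 m); the robot touches nothing.
It fails at once if a plinth is lifted (its underside's centre more than 12 mm above the board top) (z of any of plinth_a, plinth_b, plinth_c, plinth_round in the frame of board above 0.032 m).
It fails at once if a plinth is tipped by more than 0.6 rad (angle between any of plinth_a, plinth_b, plinth_c, plinth_round's own z axis and vertical above 0.6 rad).
It fails at once if the glue jar or the putty tin is knocked over, or the glue jar, tin or offcut is pushed more than 40 mm away (angle between any of glue_jar, putty_tin's own z axis and vertical above 0.6 rad or distance of any of glue_jar, putty_tin, offcut from where it was at the start of the episode above 0.04 m).
It also fails if it takes over 72 s, if anything falls off the work surface, if the arm or the gripper's body presses on something with over 40 N, if the wrist force passes 120 N, or if a joint passes its speed limit or range.

## Robot

A 6-joint arm with a two-finger parallel gripper is mounted at the origin on the work surface. World frame = base frame: x ahead of the robot, y to its left, z up, the work surface at z = 0. Lengths are in m, angles in degrees, forces in N, time in s.
With the tool pointing down it reaches from about 0.25 to 0.725 m from the base axis. Payload 9.7 kg.
Tool frame: the origin (TCP) lies between the finger pads; the fingertips stand 19 mm ahead of it and the grasp point (between the pads) is the TCP; z points along the fingers, y is the line along which they close (so a half turn about z gives the same grasp; the last joint's range is limited). The gripper opens to 85 mm and grips with 20 to 120 N. Pads are 22 mm wide; open, the fingers measure 114 mm over their backs; the gripper's body (76 mm by 85 mm) begins 54 mm behind the grasp point. The pads swing forward as they close: fully open they stand 13 mm farther back than shut.
Start: joints at [-72.651, 4.979, 10.078, 95.1, 0, 90], TCP at [0.164, -0.525, 0.225] pointing down, gripper open.
Joint ranges: [-179.16, 179.16], [-48.56, 103.87], [-65.8, 70.77], [-126.05, 130.52], [-82.76, 87.17], [-180, 180]. Speed limits (degrees/s): [127.2, 127.2, 147.25, 180, 180, 180].

## Interface

Orientations are given as [roll, pitch, yaw] about the fixed x, y, z axes, in that order (R = Rz(yaw) Ry(pitch) Rx(roll)).
In Python, from workcell import bot gives the robot as it stands. The module is installed in compiled form; this text tells all that it offers.
- The arm moves only by the shell command python3 -m crank 'ROWS' [OPENING] [FORCE]. ROWS is JSON, a list that holds one entry, the list of rows, each a list of 6 numbers: the shift along the world's x, y, z as a fraction of full scale, then the turn, a rotation vector about the world's x, y, z as a fraction of full scale. In form: [[[x, y, z, wx, wy, wz], ...]]. A call has 1 to 20 rows; each row shifts and turns the commanded pose from where the row before left it; what a row does not reach is not made up. Full scale, the value 1, is 20 mm for a shift and 0.12 rad for a turn. A row lasts 1/12 s, in which the tool goes at most 41.7 mm and 7.16 degrees, less where a joint would pass 70% of its speed; a pose out of reach is approached as far as the arm can. A call with a number of a shift or a turn outside -1 to 1 is refused whole. A call with a gripper value outside its range is refused whole. OPENING is the opening, from 0 (shut) to 1 (fully open), set as the call begins (- or left out, the last holds). The fingers move at their own pace and stop on an object; FORCE is the grip in N (left out, the last holds). Time passes only in rows, so rows that do not move let the fingers close. It gives the time, the measured TCP pose, the force, the opening and the grip force at its end, in the units of the state.
- bot.get_obs(): the state, without advancing time (a new reading comes with each control period).
- bot.camera(name): name is "scene" or "top" or "wrist"; returns the picture (400x640x3 uint8, red, green, blue); there is no depth.
- bot.camera_model(name): a dict with "vertical_fov" (degrees; the focal length in pixels is half the picture's height over the tangent of half this angle, whatever the lens; pixels are square), "cx", "cy" (the principal point, pixels), "k1" (the pictures are not rectified: a ray, as slopes to the right and down, at radius r is drawn at 1 + k1 r^2 times it, then the intrinsics apply), "R" (3x3) and "t" (3): a world point X has camera coordinates R X + t. Camera axes: x right, y down, z forward; pixel columns grow to the right and rows downward; lengths in m; the calibration is good to about 2 mm. A picture is of the moment at which its call begins: read the wrist's pose just before it. camera_model takes no time and is no camera call; for the wrist camera it gives the pose at the moment of the call.
- bot.job_done(): hands the job in; it is judged then, once.
The state is a dict: "time": time; "q": joint angles; "qd": joint speeds; "joint_efforts": joint torques, N m; "ee_pos": TCP position; "tcp_rot": TCP orientation; "wrist_force": force on the tool from outside, world axes, zero at the start; "torque": the same for the moment, N m; "opening": finger opening in m; "grasp_force": force on a finger pad.
Only numpy, scipy, OpenCV 4.12 (cv2) and the standard library are available. Lean on these libraries where they do the work, as an engineer would, in place of code of your own. Each camera call takes 0.05 s, during which the arm holds its last target. There are 200 camera calls.

## Working session

There is one attempt and no reset: what is moved stays moved. The work goes in short steps, Python scripts to look and compute and a shell command to move; the robot and the scene stay as the last step left them, time stands still between calls to the robot, and variables do not carry over. Pictures are saved under pics/ and viewed, at most 10 in all, crops included, and the job is handed in when it is done.

```bash
mkdir -p pics; cat > h.py <<'E'
import numpy as np, cv2
from workcell import bot
def cam(m):
    f=200/np.tan(np.radians(m["vertical_fov"])/2)
    return f,np.array(m["R"]),np.array(m["t"])
def pix2w(m,u,v,z):
    f,R,t=cam(m); d=np.array([(u-m["cx"])/f,(v-m["cy"])/f]); s=d.copy()
    for _ in range(30): s=d/(1+m["k1"]*(s@s))
    ray=R.T@np.array([*s,1]); c=-R.T@t
    return c+ray*(z-c[2])/ray[2]
def w2pix(m,X):
    f,R,t=cam(m); p=R@np.array(X)+t; s=p[:2]/p[2]; s=s*(1+m["k1"]*(s@s))
    return s*f+[m["cx"],m["cy"]]
E
python3 - <<'E'
from h import *
o=bot.get_obs(); print(o)
for n in("top","scene"):
    im=bot.camera(n); cv2.imwrite(f"pics/{n}0.png",im[:,:,::-1]); print(bot.camera_model(n))
E
```

```text
{'time': 0.0, 'q': array([-7.26524969e+01,  5.01281774e+00,  1.00349244e+01,  9.50998980e+01,
       -9.39348578e-04,  9.00005430e+01]), 'qd': array([ 0.08145341,  0.00367668, -0.0434187 ,  0.03249398,  0.01360036,
        0.06076415]), 'joint_efforts': array([ 4.10454841e-04, -5.20387352e+01,  4.64803720e+01,  1.61914795e-02,
        8.82533777e-05, -4.31924150e-06]), 'ee_pos': array([ 0.16391654, -0.52475874,  0.22387081]), 'tcp_rot': array([-1.79922209e+02,  9.40084899e-04,  1.73469614e+01]), 'wrist_force': array([0.73920804, 1.13073056, 1.22879036]), 'torque': array([-0.02525075,  0.05136446, -0.04883848]), 'grasp_force': 0.0, 'opening': 0.08535723963269774}
{'vertical_fov': 56.13006048974359, 'cx': 313.7480424177173, 'cy': 200.8950184574501, 'k1': 0.025879532461951838, 'R': array([[ 0.02354799, -0.99961895,  0.01440288],
       [-0.9987363 , -0.02416214, -0.04406796],
       [ 0.04439917, -0.01334697, -0.99892471]]), 't': array([-0.05690452,  0.49252141,  1.03808289])}
{'vertical_fov': 48.19023882806974, 'cx': 318.4356951317579, 'cy': 189.22266307298938, 'k1': -0.07116080941647268, 'R': array([[ 0.67831086,  0.73465642,  0.01320298],
       [ 0.57411801, -0.51869991, -0.63351315],
       [-0.45856612,  0.43729892, -0.77361927]]), 't': array([-0.29871595, -0.28094163,  1.41678562])}
```

View pics/top0.png

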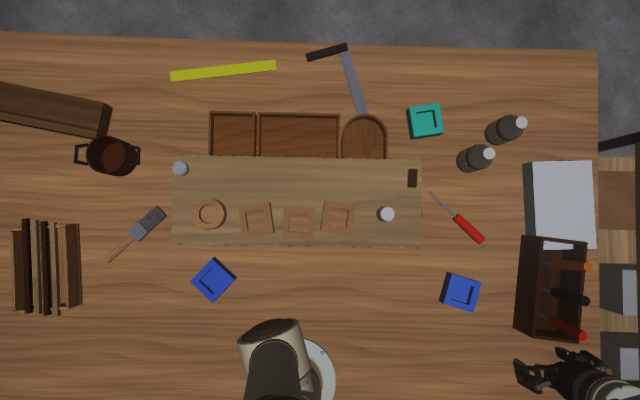

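View pics/scene0.png

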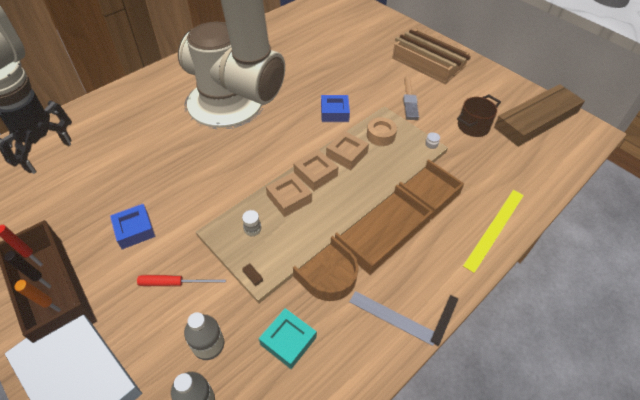

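Top view: the candidates are the round plinth at (209,213), squares at (257,219), (298,221) and (337,217), and lookalikes in blue at (213,280) and (461,292) and turquoise at (425,121), which are not meant. The jar is at (387,214), tin (180,168), offcut (412,178). The square tray is left at (233,134), wide tray (299,135), round tray right (363,137). I'll choose the four wooden ones and check them in a close crop.

```bash
python3 - <<'E'
import cv2
im=cv2.imread("pics/top0.png")[100:260,165:430]
cv2.imwrite("pics/crop.png",cv2.convertScaleAbs(cv2.resize(im,None,fx=3,fy=3,interpolation=cv2.INTER_CUBIC),alpha=1.6))
E
```

```text
(no output)
```

View pics/crop.png

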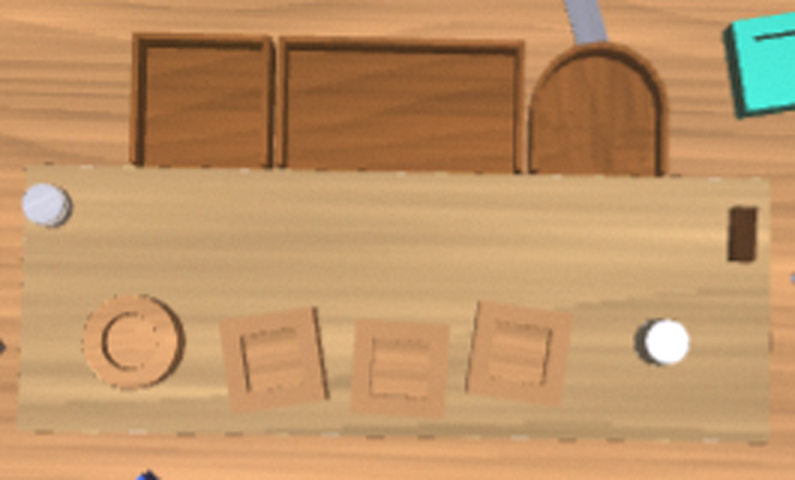

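```bash
cat >> h.py <<'E'
def cp(m,U,V,z): return pix2w(m,(U+.5)/3-.5+165,(V+.5)/3-.5+100,z)
E
python3 - <<'E'
from h import *
np.set_printoptions(precision=4,suppress=True)
m=bot.camera_model("top"); print("cam",-np.array(m["R"]).T@m["t"])
S={"rnd":([(83,341),(180,341),(131,294),(131,388)],.057),"P1":([(219,321),(314,308),(327,397),(233,412)],.057),
"P2":([(357,320),(450,323),(443,415),(350,413)],.057),"P3":([(480,302),(572,312),(560,405),(466,392)],.057),
"board":([(22,165),(770,180),(768,442),(20,432)],.02),
"tsq":([(133,33),(272,36),(272,165),(133,162)],.045),"twide":([(278,37),(525,42),(523,173),(278,167)],.045),"trnd":([(597,41),(667,110),(527,110)],.045),
"jar":([(667,342)],.055+.02),"tin":([(46,205)],.052),"off":([(742,234)],.036)}
for k,(p,z) in S.items():
    w=np.array([cp(m,*q,z)[:2] for q in p]); print(k,"c",w.mean(0))
    if len(w)>2: print("  edges",np.linalg.norm(w-np.roll(w,-1,0),axis=1),"ang",np.degrees(np.arctan2(*(w[0]-w[1])[::-1])), w.tolist() if k[0]in"tb" else "")
E
```

```text
cam [ 0.4471 -0.0311  1.0595]
rnd c [0.4519 0.2343]
  edges [0.0852 0.0603 0.0832 0.0595] ang 91.33104489193465 
P1 c [0.4385 0.1086]
  edges [0.0848 0.0799 0.0839 0.0816] ang 99.20403953791275 
P2 c [ 0.4338 -0.0039]
  edges [0.0828 0.0819 0.0825 0.0827] ang 89.5219685130756 
P3 c [ 0.4496 -0.1099]
  edges [0.0826 0.0835 0.0844 0.0811] ang 85.1782338485621 
board c [0.4919 0.0013]
  edges [0.6922 0.2428 0.685  0.2449] ang 90.34219242343578 [[0.6116892786228512, 0.34954969107521966], [0.615823505329852, -0.3426658848772874], [0.37299379729019433, -0.34344495623108], [0.3668986956238859, 0.3415632279105676]]
tsq c [0.6723 0.181 ]
  edges [0.1254 0.1178 0.1249 0.1174] ang 90.4860048026233 [[0.7305693462539683, 0.2455126988939316], [0.7316327524720581, 0.12014927330929544], [0.6139233585044039, 0.11673946379896953], [0.6132265257940608, 0.2416160835697944]]
twide c [0.6721 0.0014]
  edges [0.2246 0.12   0.2219 0.1187] ang 90.43970583704613 [[0.730877556694322, 0.11469505807515927], [0.7326012671208642, -0.10990826842693617], [0.612590618170775, -0.1106266383542439], [0.6122507387675407, 0.11127940128954343]]
trnd c [ 0.693  -0.1764]
  edges [0.0896 0.1275 0.0902] ang 46.46389201623001 [[0.7352521482867617, -0.17557194684183036], [0.6735210384238746, -0.2405409147664498], [0.6702692581143004, -0.11305219552556157]]
jar c [ 0.462  -0.2375]
tin c [0.5714 0.3153]
off c [ 0.5629 -0.3129]
```

Sizes and positions check out: all tops are about 84 mm, and the board and trays match. Round plinth first, through the corridor at x≈0.56.

```bash
python3 -m crank '[[[0.36,0.95,0,0,0,-0.063],[0.36,0.95,0,0,0,-0.063],[0.36,0.95,0,0,0,-0.063],[0.36,0.95,0,0,0,-0.063],[0.36,0.95,0,0,0,-0.063],[0.36,0.95,0,0,0,-0.063],[0.36,0.95,0,0,0,-0.063],[0.36,0.95,0,0,0,-0.063],[0.36,0.95,0,0,0,-0.063],[0.36,0.95,0,0,0,-0.063],[0.36,0.95,0,0,0,-0.063],[0.36,0.95,0,0,0,-0.063],[0.36,0.95,0,0,0,-0.063],[0.36,0.95,0,0,0,-0.063],[0.36,0.95,0,0,0,-0.063],[0.36,0.95,0,0,0,-0.063],[0.36,0.95,0,0,0,-0.063],[0.36,0.95,0,0,0,-0.063],[0.36,0.95,0,0,0,-0.063],[0.36,0.95,0,0,0,-0.063]]]' 0 40
python3 -m crank '[[[0.36,0.95,-0.33,0,0,-0.063],[0.36,0.95,-0.33,0,0,-0.063],[0.36,0.95,-0.33,0,0,-0.063],[0.36,0.95,-0.33,0,0,-0.063],[0.36,0.95,-0.33,0,0,-0.063],[0.36,0.95,-0.33,0,0,-0.063],[0.36,0.95,-0.33,0,0,-0.063],[0.36,0.95,-0.33,0,0,-0.063],[0.36,0.95,-0.33,0,0,-0.063],[0.36,0.95,-0.33,0,0,-0.063],[0.36,0.95,-0.33,0,0,-0.063],[0.36,0.95,-0.33,0,0,-0.063],[0.36,0.95,-0.33,0,0,-0.063],[0.36,0.95,-0.33,0,0,-0.063],[0.36,0.95,-0.33,0,0,-0.063],[0.36,0.95,-0.33,0,0,-0.063],[0.36,0.95,-0.33,0,0,-0.063],[0.36,0.95,-0.33,0,0,-0.063],[0.36,0.95,-0.33,0,0,-0.063],[0.36,0.95,-0.33,0,0,-0.063]]]'
python3 -m crank '[[[0,0,0,0,0,0]]]'
```

```text
time: 1.77
ee_pos: [0.308, -0.144, 0.2244]
tcp_rot: [-180.0, 0.0, 8.7]
wrist_force: [1.0, -0.0, -0.6]
opening: 0.0001
grasp_force: 0.0
time: 3.43
ee_pos: [0.4686, 0.105, 0.0919]
tcp_rot: [-174.3, 0.0, 9.2]
wrist_force: [0.1, 0.8, 0.6]
opening: -0.0002
grasp_force: 0.0
time: 3.52
ee_pos: [0.4686, 0.1053, 0.0908]
tcp_rot: [-174.3, 0.1, 9.2]
wrist_force: [0.3, 0.2, -0.4]
opening: -0.0
grasp_force: 0.0
```

```bash
python3 -m crank '[[[-0.1,0.6,0,-0.1,0,-0.15],[-0.1,0.6,0,-0.1,0,-0.15],[-0.1,0.6,0,-0.1,0,-0.15],[-0.1,0.6,0,-0.1,0,-0.15],[-0.1,0.6,0,-0.1,0,-0.15],[-0.1,0.6,0,-0.1,0,-0.15],[-0.1,0.6,0,-0.1,0,-0.15],[-0.1,0.6,0,-0.1,0,-0.15],[0,0.6,0,0,0,-0.1],[0,0.6,0,0,0,0],[0,0.4,0,0,0,0],[0,0,0,0,0,0]]]'
python3 -c "
from h import *
print(bot.get_obs()['q'])"
```

```text
time: 4.52
ee_pos: [0.471, 0.1111, 0.0928]
tcp_rot: [-174.3, 0.9, 9.9]
wrist_force: [-0.4, 0.1, -0.3]
opening: 0.0001
grasp_force: 0.0
[  9.84988775  -3.76804593 -13.46919301  81.20089753   5.67944651
 179.94361944]
```

J6 is at its limit at yaw≈0, so I'll turn to yaw 90 instead, with the closing line along x.

```bash
python3 -m crank '[[[0,0.6,0,0,0,0.95],[0,0.6,0,-0.4,-0.2,0.9],[0,0.6,0,-0.4,-0.2,0.9],[-0.1,0.6,0,0,0,0.9],[-0.1,0.6,0,0,0,0.9],[-0.1,0.6,0,0,0,0.9],[-0.1,0.6,0,0,0,0.9],[-0.1,0.6,0,0,0,0.9],[-0.1,0.6,0,0,0,0.9],[-0.1,0.6,0,0,0,0.9],[-0.1,0.2,0,0,0,0.9],[-0.1,0,0,0,0,0.9],[-0.1,0,0,0,0,0.8],[0,0,0,0,0,0]]]'
```

```text
time: 5.68
ee_pos: [0.4504, 0.2346, 0.0928]
tcp_rot: [179.5, 0.5, 90.2]
wrist_force: [0.1, -0.1, -0.2]
opening: 0.0002
grasp_force: 0.0
```

```bash
python3 -m crank '[[[0,0,-0.5,0,0,0],[0,0,-0.5,0,0,0],[0,0,-0.5,0,0,0],[0,0,0,0,0,0],[0.3,0,0,0,0,0],[0.3,0,0,0,0,0]]]'
python3 -m crank '[[[0.45,0,0,0,0,0],[0.45,0,0,0,0,0],[0.45,0,0,0,0,0],[0.45,0,0,0,0,0],[0.45,0,0,0,0,0]]]'
python3 -m crank '[[[0.45,0,0,0,0,0],[0.45,0,0,0,0,0],[0.45,0,0,0,0,0],[0.45,0,0,0,0,0],[0.45,0,0,0,0,0],[0.45,0,0,0,0,0],[0,-0.4,0,0,0,0],[0,-0.5,0,0,0,0],[0,-0.5,0,0,0,0],[0,-0.5,0,0,0,0],[0,-0.5,0,0,0,0]]]'
python3 -c "
from h import *
im=bot.camera('top'); cv2.imwrite('pics/t1.png',cv2.convertScaleAbs(cv2.resize(im[100:260,165:430,::-1],None,fx=3,fy=3,interpolation=cv2.INTER_CUBIC),alpha=1.6))"
```

```text
time: 6.18
ee_pos: [0.4633, 0.2343, 0.0629]
tcp_rot: [179.5, 0.5, 89.9]
wrist_force: [0.2, 0.2, 0.2]
opening: 0.0001
grasp_force: 0.0
time: 6.6
ee_pos: [0.509, 0.2343, 0.0629]
tcp_rot: [179.5, 0.5, 89.9]
wrist_force: [0.2, 0.2, 0.6]
opening: -0.0002
grasp_force: 0.0
time: 7.52
ee_pos: [0.5615, 0.185, 0.0631]
tcp_rot: [179.5, 0.5, 89.9]
wrist_force: [-0.1, -0.6, 0.6]
opening: -0.0001
grasp_force: 0.0
```

View pics/t1.png

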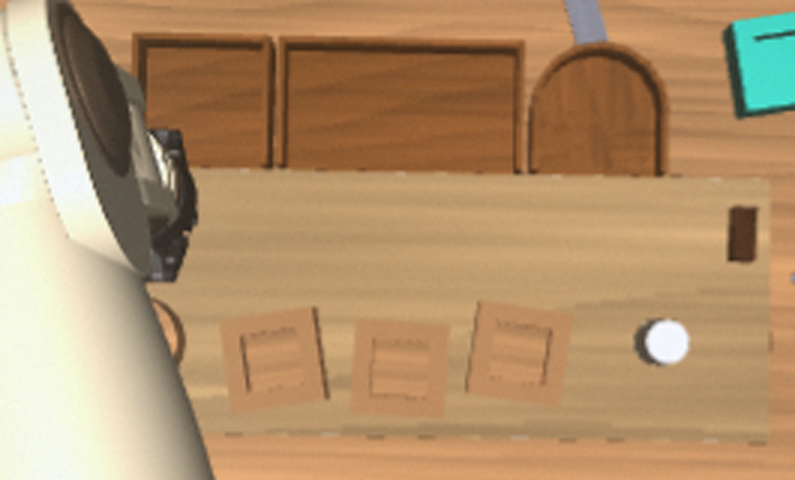

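The round plinth still shows at its old place (right edge at (184,340)), so the tip may have missed the well. Checking from the scene camera.

```bash
python3 -c "
from h import *
im=bot.camera('scene'); cv2.imwrite('pics/s1.png',cv2.convertScaleAbs(cv2.resize(im[60:260,280:480,::-1],None,fx=3,fy=3,interpolation=cv2.INTER_CUBIC),alpha=1.5))
m=bot.camera_model('scene'); p=bot.get_obs()['ee_pos']
for X in (p,p-[0,0,.019],[.452,.234,.057],[.555,.185,.057]): print((w2pix(m,X)-[280,60])*3)
m=bot.camera_model('top');print(w2pix(m,p))"
```

```text
[360.97086866 281.76237078]
[357.7409384  296.39290381]
[305.82438128 198.85641023]
[354.55355126 282.36025606]
[228.14547367 172.3830842 ]
```

View pics/s1.png

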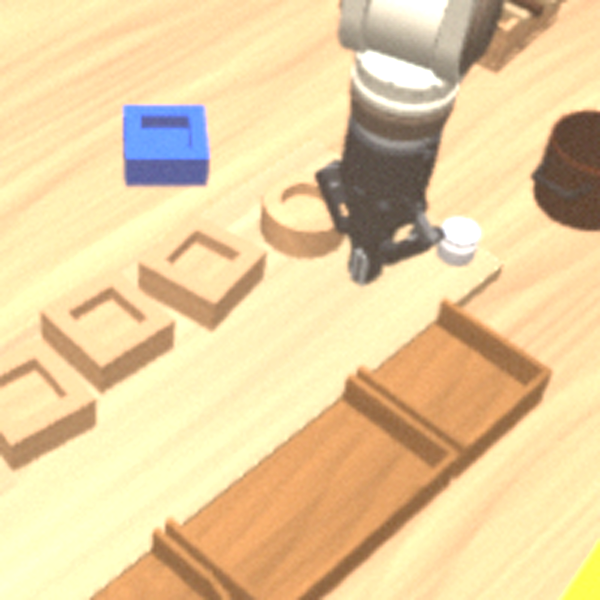

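The tip hovers about where the TCP is reported, at (360,282), so it sat about 15–19 mm higher than stated and passed over the rim. I'll go back and feel for the well floor.

```bash
python3 -m crank '[[[-0.4,0.1,0.5,0,0,0],[-0.68,0.3,0.2,0,0,0],[-0.68,0.3,0,0,0,0],[-0.68,0.3,0,0,0,0],[-0.68,0.3,0,0,0,0],[-0.68,0.3,0,0,0,0],[-0.68,0.3,0,0,0,0],[-0.68,0.3,0,0,0,0],[-0.3,0.2,-0.3,0,0,0],[0,0,-0.4,0,0,0],[0,0,0,0,0,0]]]'
python3 -m crank '[[[0,0,-0.25,0,0,0],[0,0,-0.25,0,0,0]]]'
python3 -m crank '[[[0,0,-0.15,0,0,0]]]'
```

```text
time: 8.53
ee_pos: [0.4518, 0.2343, 0.0611]
tcp_rot: [179.6, 0.5, 89.9]
wrist_force: [0.3, -0.1, -0.5]
opening: -0.0001
grasp_force: 0.0
time: 8.7
ee_pos: [0.4531, 0.2342, 0.0524]
tcp_rot: [179.5, 0.5, 89.9]
wrist_force: [-0.3, 0.5, -0.2]
opening: 0.0001
grasp_force: 0.0
time: 8.78
ee_pos: [0.4528, 0.2339, 0.0489]
tcp_rot: [179.6, 0.5, 89.8]
wrist_force: [-0.6, -0.8, 1.1]
opening: -0.0001
grasp_force: 0.0
```

```bash
python3 -m crank '[[[0,0,-0.15,0,0,0]]]' | grep -E "ee_|wrist"
python3 -m crank '[[[0,0,-0.1,0,0,0]]]'| grep -E "ee_|wrist"
python3 -m crank '[[[0,0,-0.1,0,0,0]]]'| grep -E "ee_|wrist"
```

```text
ee_pos: [0.4528, 0.234, 0.0462]
wrist_force: [-0.3, 0.3, -0.4]
ee_pos: [0.4527, 0.2341, 0.0443]
wrist_force: [-0.6, -0.4, -0.7]
ee_pos: [0.4527, 0.2342, 0.0426]
wrist_force: [-0.1, -0.3, 0.2]
```

```bash
for i in 1; do python3 -m crank '[[[0,0,-0.1,0,0,0]]]' | grep -E "ee_|wrist"; done
python3 -m crank '[[[0,0,-0.1,0,0,0]]]'| grep -E "ee_|wrist"
```

```text
ee_pos: [0.4527, 0.2343, 0.0407]
wrist_force: [-0.3, -0.5, 0.3]
ee_pos: [0.4527, 0.2344, 0.0388]
wrist_force: [0.4, 0.3, -0.9]
```

```bash
python3 -m crank '[[[0,0,-0.1,0,0,0]]]' | grep -E "ee_|wrist"
python3 -m crank '[[[0,0,-0.1,0,0,0]]]'| grep -E "ee_|wrist"
python3 -m crank '[[[0.3,0,0,0,0,0],[0.3,0,0,0,0,0],[0.3,0,0,0,0,0],[0.3,0,0,0,0,0]]]'| grep -E "time|ee_|wrist"
python3 -c "
from h import *
im=bot.camera('scene'); cv2.imwrite('pics/s2.png',cv2.convertScaleAbs(cv2.resize(im[80:200,320:480,::-1],None,fx=4,fy=4,interpolation=cv2.INTER_CUBIC),alpha=1.5))"
```

```text
ee_pos: [0.4527, 0.2344, 0.0369]
wrist_force: [-0.0, 0.5, 0.6]
ee_pos: [0.4527, 0.2343, 0.0348]
wrist_force: [0.3, -0.6, 0.1]
time: 9.7
ee_pos: [0.4774, 0.2343, 0.0349]
wrist_force: [-0.8, -0.1, -0.7]
```

View pics/s2.png

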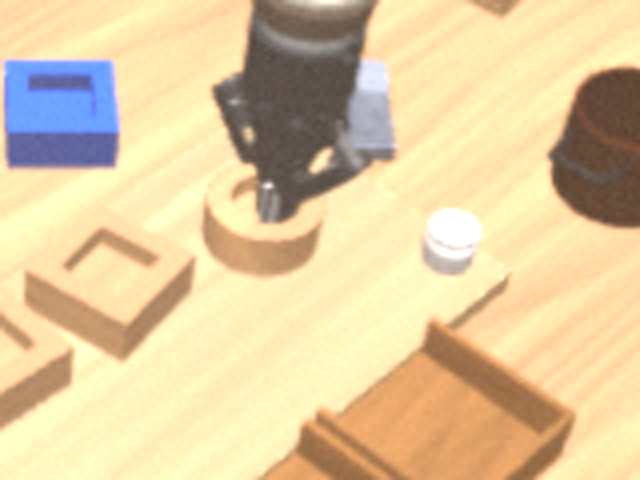

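The tip is now inside the round well and the plinth has moved along (rim centre about (265,205) in this crop). Now I'll find the well floor.

```bash
python3 -m crank '[[[0,0,-0.1,0,0,0]]]' | grep -E "ee_|wrist"
python3 -m crank '[[[0,0,-0.1,0,0,0]]]'| grep -E "ee_|wrist"
python3 -m crank '[[[0,0,-0.1,0,0,0]]]'| grep -E "ee_|wrist"
```

```text
ee_pos: [0.4776, 0.2344, 0.0332]
wrist_force: [0.3, 0.3, 30.4]
ee_pos: [0.4778, 0.2345, 0.0332]
wrist_force: [-8.7, -5.9, 35.7]
ee_pos: [0.4779, 0.2345, 0.0331]
wrist_force: [-15.8, -9.7, 51.2]
```

```bash
python3 -m crank '[[[0,0,0.36,0,0,0],[0.2,0,0,0,0,0],[0.45,0,0,0,0,0],[0.45,0,0,0,0,0],[0.45,0,0,0,0,0],[0.45,0,0,0,0,0],[0.45,0,0,0,0,0],[0.45,0,0,0,0,0],[0.45,0,0,0,0,0],[0.45,0,0,0,0,0],[0.4,0,0,0,0,0],[0,-0.3,0,0,0,0],[0,-0.5,0,0,0,0],[0,-0.5,0,0,0,0],[0,-0.5,0,0,0,0],[0,-0.6,0,0,0,0],[0,-0.6,0,0,0,0]]]' | grep -E "ee_|wrist|rot"
python3 -m crank '[[[0,-0.6,0,0,0,0],[0,-0.6,0,0,0,0],[0,-0.6,0,0,0,0],[0,-0.6,0,0,0,0],[0,-0.6,0,0,0,0],[0,-0.6,0,0,0,0],[0,-0.6,0,0,0,0],[0,-0.6,0,0,0,0],[0,-0.6,0,0,0,0],[0,-0.6,0,0,0,0],[0,-0.6,0,0,0,0],[0,-0.6,0,0,0,0],[0,-0.6,0,0,0,0],[0,-0.6,0,0,0,0],[0,-0.6,0,0,0,0]]]' | grep -E "time|ee_|wrist|rot"
```

```text
ee_pos: [0.5604, 0.1729, 0.0363]
tcp_rot: [179.5, 0.5, 89.9]
wrist_force: [1.0, -0.4, 0.0]
time: 12.67
ee_pos: [0.5606, -0.0069, 0.0361]
tcp_rot: [179.5, 0.5, 89.9]
wrist_force: [-0.1, 1.2, 1.1]
```

```bash
python3 -m crank '[[[0,-0.6,0,0,0,0],[0,-0.6,0,0,0,0],[0,-0.6,0,0,0,0],[0,-0.6,0,0,0,0],[0,-0.6,0,0,0,0],[0,-0.6,0,0,0,0],[0,-0.6,0,0,0,0],[0,-0.6,0,0,0,0],[0,-0.6,0,0,0,0],[0,-0.6,0,0,0,0],[0,-0.6,0,0,0,0],[0,-0.6,0,0,0,0],[0,-0.6,0,0,0,0],[0,-0.6,0,0,0,0],[0,-0.4,0,0,0,0],[0,0,0,0,0,0]]]' | grep -E "ee_|wrist|rot"
python3 -m crank '[[[0.3,0,0,0,0,0],[0.4,0,0,0,0,0],[0.4,0,0,0,0,0],[0.4,0,0,0,0,0],[0.4,0,0,0,0,0],[0.4,0,0,0,0,0],[0.4,0,0,0,0,0],[0.4,0,0,0,0,0],[0.4,0,0,0,0,0],[0.4,0,0,0,0,0],[0.4,0,0,0,0,0],[0.4,0,0,0,0,0],[0.4,0,0,0,0,0],[0.4,0,0,0,0,0],[0.35,0,0,0,0,0],[0,0,0,0,0,0]]]' | grep -E "time|ee_|wrist|rot"
python3 -c "
from h import *
im=bot.camera('scene'); cv2.imwrite('pics/s3.png',cv2.convertScaleAbs(cv2.resize(im[100:320,210:480,::-1],None,fx=2.6,fy=2.6,interpolation=cv2.INTER_CUBIC),alpha=1.5))"
```

```text
ee_pos: [0.5605, -0.1835, 0.0359]
tcp_rot: [179.5, 0.5, 89.8]
wrist_force: [0.7, 0.0, -0.4]
time: 15.33
ee_pos: [0.6789, -0.1816, 0.0359]
tcp_rot: [179.5, 0.5, 89.9]
wrist_force: [0.6, -0.1, -0.2]
```

View pics/s3.png

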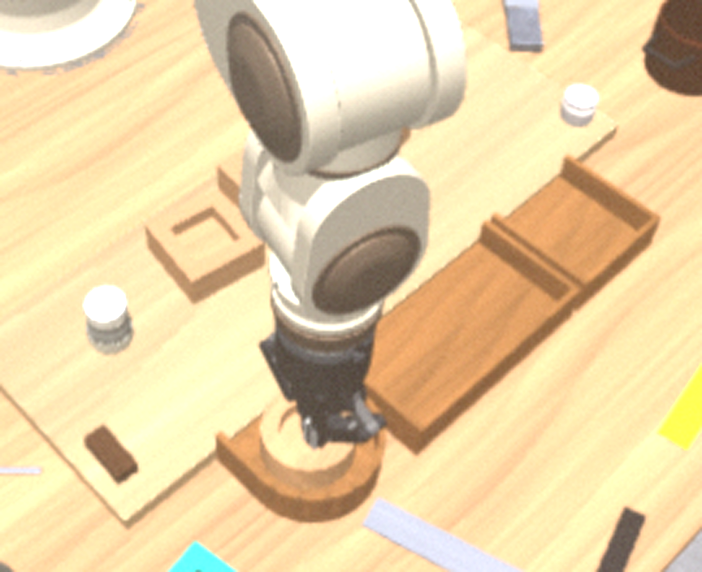

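The round plinth sits in the round tray. Next is the right square plinth (P3).

```bash
python3 -m crank '[[[-0.15,0,0.3,0,0,0],[0,0,0.9,0,0,0],[0,0,0.9,0,0,0],[0,0,0.9,0,0,0],[-0.95,0.3,0,0,0,0],[-0.95,0.3,0,0,0,0],[-0.95,0.3,0,0,0,0],[-0.95,0.3,0,0,0,0],[-0.95,0.3,0,0,0,0],[-0.95,0.3,0,0,0,0],[-0.95,0.3,0,0,0,0],[-0.95,0.3,0,0,0,0],[-0.95,0.3,0,0,0,0],[-0.95,0.3,0,0,0,0],[-0.95,0.3,0,0,0,0],[-0.8,0.3,0,0,0,0],[0,0,0,0,0,0]]]' | grep -E "ee_|wrist|rot"
python3 -c "
from h import *
im=bot.camera('top'); cv2.imwrite('pics/t2.png',cv2.convertScaleAbs(cv2.resize(im[100:260,165:430,::-1],None,fx=3,fy=3,interpolation=cv2.INTER_CUBIC),alpha=1.6))"
```

```text
ee_pos: [0.4471, -0.109, 0.0969]
tcp_rot: [179.5, 0.5, 89.9]
wrist_force: [0.5, 0.0, 0.7]
```

```bash
python3 -m crank '[[[0,0,-0.8,0,0,0],[0,0,-0.8,0,0,0],[0,0,-0.8,0,0,0],[0.1,0,-0.6,0,0,0],[0.3,0,0,0,0,0],[0.3,0,0,0,0,0],[0.3,0,0,0,0,0]]]' | grep -E "ee_|wrist"
for i in 1; do python3 -m crank '[[[0.3,0,0,0,0,0],[0.3,0,0,0,0,0]]]' | grep -E "ee_|wrist"; done
python3 -m crank '[[[0.3,0,0,0,0,0],[0.3,0,0,0,0,0]]]' | grep -E "ee_|wrist"
python3 -m crank '[[[0.3,0,0,0,0,0],[0.3,0,0,0,0,0]]]' | grep -E "ee_|wrist"
python3 -m crank '[[[0.3,0,0,0,0,0],[0.3,0,0,0,0,0]]]' | grep -E "ee_|wrist"
python3 -m crank '[[[0.3,0,0,0,0,0],[0.3,0,0,0,0,0]]]' | grep -E "ee_|wrist"
```

```text
ee_pos: [0.4707, -0.1098, 0.0366]
wrist_force: [-0.1, 0.7, -0.1]
ee_pos: [0.4827, -0.1098, 0.0365]
wrist_force: [-0.1, 0.3, 0.5]
ee_pos: [0.4944, -0.1097, 0.0363]
wrist_force: [-0.6, -0.3, 0.5]
ee_pos: [0.5063, -0.1097, 0.0362]
wrist_force: [-1.6, -0.8, 0.7]
ee_pos: [0.5182, -0.1097, 0.0361]
wrist_force: [0.0, -0.1, 1.2]
ee_pos: [0.5302, -0.1097, 0.0361]
wrist_force: [-0.6, -0.4, 0.5]
```

P3's drag of about 0.6 N reads as light. It goes to the right half of the wide tray, with more force readings along the way.

```bash
python3 -m crank '[[[0.4,0,0,0,0,0],[0.4,0,0,0,0,0],[0.4,0,0,0,0,0],[0,0.3,0,0,0,0],[0,0.4,0,0,0,0],[0,0.4,0,0,0,0]]]' | grep -E "ee_|wrist"
python3 -m crank '[[[0,0.4,0,0,0,0],[0,0.4,0,0,0,0]]]' | grep -E "ee_|wrist"
python3 -m crank '[[[0,0.4,0,0,0,0],[0,0.4,0,0,0,0]]]' | grep -E "ee_|wrist"
python3 -m crank '[[[0,0.4,0,0,0,0],[0,0.35,0,0,0,0]]]' | grep -E "ee_|wrist"
python3 -m crank '[[[0.2,0,0,0,0,0],[0.4,0,0,0,0,0],[0.4,0,0,0,0,0],[0.4,0,0,0,0,0]]]' | grep -E "ee_|wrist"
python3 -m crank '[[[0.4,0,0,0,0,0],[0.4,0,0,0,0,0],[0.4,0,0,0,0,0],[0.4,0,0,0,0,0],[0.4,0,0,0,0,0],[0.4,0,0,0,0,0],[0.4,0,0,0,0,0],[0.4,0,0,0,0,0],[0.4,0,0,0,0,0],[0.4,0,0,0,0,0],[0.4,0,0,0,0,0],[0.3,0,0,0,0,0],[0,0,0,0,0,0]]]' | grep -E "time|ee_|wrist|rot"
```

```text
ee_pos: [0.5534, -0.087, 0.0359]
wrist_force: [0.6, 0.9, -0.7]
ee_pos: [0.5533, -0.0706, 0.0362]
wrist_force: [0.1, -1.1, -1.3]
ee_pos: [0.5535, -0.0547, 0.0362]
wrist_force: [0.5, -0.9, 0.1]
ee_pos: [0.5536, -0.0397, 0.0362]
wrist_force: [0.1, -0.2, -0.5]
ee_pos: [0.5826, -0.041, 0.0361]
wrist_force: [-1.4, -0.3, 0.3]
time: 20.68
ee_pos: [0.6768, -0.0406, 0.0359]
tcp_rot: [179.5, 0.5, 89.9]
wrist_force: [0.4, -0.8, -1.0]
```

```bash
python3 -m crank '[[[-0.15,0,0.3,0,0,0],[0,0,0.9,0,0,0],[0,0,0.9,0,0,0],[0,0,0.9,0,0,0],[-0.93,0.14,0,0,0,0],[-0.93,0.14,0,0,0,0],[-0.93,0.14,0,0,0,0],[-0.93,0.14,0,0,0,0],[-0.93,0.14,0,0,0,0],[-0.93,0.14,0,0,0,0],[-0.93,0.14,0,0,0,0],[-0.93,0.14,0,0,0,0],[-0.93,0.14,0,0,0,0],[-0.93,0.14,0,0,0,0],[-0.93,0.14,0,0,0,0],[-0.93,0.14,0,0,0,0],[-0.8,0.14,0,0,0,0],[0,0,0,0,0,0]]]' | grep -E "ee_|wrist|rot"
```

```text
ee_pos: [0.4309, -0.004, 0.0969]
tcp_rot: [179.5, 0.5, 89.9]
wrist_force: [-0.1, 0.4, 0.1]
```

```bash
python3 -c "
from h import *
im=bot.camera('scene'); cv2.imwrite('pics/s4.png',cv2.convertScaleAbs(cv2.resize(im[100:320,210:480,::-1],None,fx=2.6,fy=2.6,interpolation=cv2.INTER_CUBIC),alpha=1.5))"
```

```text
(no output)
```

View pics/s4.png

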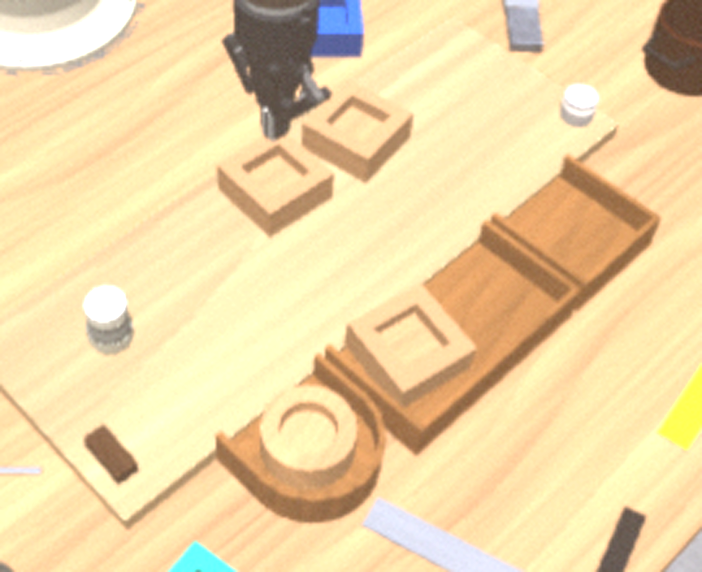

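Round and P3 are lying in their trays: round at (308,435) and P3 at (410,340). Now P2.

```bash
python3 -m crank '[[[0,0,-0.8,0,0,0],[0,0,-0.8,0,0,0],[0.1,0,-0.8,0,0,0],[0.1,0,-0.6,0,0,0],[0.3,0,0,0,0,0],[0.3,0,0,0,0,0],[0.3,0,0,0,0,0]]]' | grep -E "ee_|wrist"
python3 -m crank '[[[0.3,0,0,0,0,0],[0.3,0,0,0,0,0]]]' | grep -E "ee_|wrist"
python3 -m crank '[[[0.3,0,0,0,0,0],[0.3,0,0,0,0,0]]]' | grep -E "ee_|wrist"
python3 -m crank '[[[0.3,0,0,0,0,0],[0.3,0,0,0,0,0]]]' | grep -E "ee_|wrist"
python3 -m crank '[[[0.3,0,0,0,0,0],[0.3,0,0,0,0,0]]]' | grep -E "ee_|wrist"
python3 -m crank '[[[0.3,0,0,0,0,0],[0.3,0,0,0,0,0]]]' | grep -E "ee_|wrist"
```

```text
ee_pos: [0.4559, -0.0043, 0.0364]
wrist_force: [-2.4, 0.7, -0.9]
ee_pos: [0.4682, -0.0043, 0.0364]
wrist_force: [-2.5, 0.3, -0.1]
ee_pos: [0.4801, -0.0043, 0.0364]
wrist_force: [-4.7, -0.5, 1.2]
ee_pos: [0.492, -0.0043, 0.0363]
wrist_force: [-4.2, 0.6, 3.0]
ee_pos: [0.504, -0.0043, 0.0363]
wrist_force: [-5.6, -0.0, 3.5]
ee_pos: [0.516, -0.0042, 0.0364]
wrist_force: [-5.1, 0.6, 2.8]
```

P2 drags at about 5 N, so it is the ballasted one and goes to the small square tray on the left.

```bash
python3 -m crank '[[[0.4,0,0,0,0,0],[0.4,0,0,0,0,0],[0.4,0,0,0,0,0],[0.4,0,0,0,0,0],[0.4,0,0,0,0,0],[0.1,0,0,0,0,0],[0,0.3,0,0,0,0],[0,0.4,0,0,0,0],[0,0.4,0,0,0,0],[0,0.4,0,0,0,0]]]' | grep -E "ee_|wrist|rot"
python3 -m crank '[[[0,0.45,0,0,0,0],[0,0.45,0,0,0,0],[0,0.45,0,0,0,0],[0,0.45,0,0,0,0],[0,0.45,0,0,0,0],[0,0.45,0,0,0,0],[0,0.45,0,0,0,0],[0,0.45,0,0,0,0],[0,0.45,0,0,0,0],[0,0.45,0,0,0,0],[0,0.45,0,0,0,0],[0,0.45,0,0,0,0],[0,0.45,0,0,0,0],[0,0.45,0,0,0,0],[0,0.45,0,0,0,0],[0,0.45,0,0,0,0],[0,0.45,0,0,0,0],[0,0.45,0,0,0,0]]]' | grep -E "time|ee_|wrist|rot"
```

```text
ee_pos: [0.5574, 0.0264, 0.0361]
tcp_rot: [179.5, 0.5, 89.9]
wrist_force: [0.0, -2.6, -1.0]
time: 25.98
ee_pos: [0.5574, 0.1886, 0.0361]
tcp_rot: [179.5, 0.5, 89.9]
wrist_force: [-0.5, -3.0, -1.5]
```

```bash
python3 -m crank '[[[0,0.35,0,0,0,0],[0.2,0,0,0,0,0],[0.4,0,0,0,0,0],[0.4,0,0,0,0,0],[0.4,0,0,0,0,0],[0.4,0,0,0,0,0],[0.4,0,0,0,0,0]]]' | grep -E "time|ee_|wrist|rot"
python3 -m crank '[[[0.4,0,0,0,0,0],[0.4,0,0,0,0,0],[0.4,0,0,0,0,0],[0.4,0,0,0,0,0],[0.4,0,0,0,0,0]]]' | grep -E "time|ee_|wrist|rot"
python3 -m crank '[[[0.4,0,0,0,0,0],[0.4,0,0,0,0,0],[0.4,0,0,0,0,0],[0.4,0,0,0,0,0],[0.2,0,0,0,0,0],[0,0,0,0,0,0]]]' | grep -E "time|ee_|wrist|rot"
```

```text
time: 26.57
ee_pos: [0.6023, 0.1944, 0.036]
tcp_rot: [179.5, 0.5, 89.9]
wrist_force: [-3.5, 0.4, 1.0]
time: 26.98
ee_pos: [0.6423, 0.1947, 0.0361]
tcp_rot: [179.5, 0.5, 89.9]
wrist_force: [-2.7, -0.3, -0.4]
time: 27.48
ee_pos: [0.6785, 0.1947, 0.0361]
tcp_rot: [179.5, 0.5, 89.9]
wrist_force: [-0.2, -0.2, 0.5]
```

```bash
python3 -m crank '[[[-0.15,0,0.3,0,0,0],[0,0,0.9,0,0,0],[0,0,0.9,0,0,0],[0,0,0.9,0,0,0],[-0.92,-0.33,0,0,0,0],[-0.92,-0.33,0,0,0,0],[-0.92,-0.33,0,0,0,0],[-0.92,-0.33,0,0,0,0],[-0.92,-0.33,0,0,0,0],[-0.92,-0.33,0,0,0,0],[-0.92,-0.33,0,0,0,0],[-0.92,-0.33,0,0,0,0],[-0.92,-0.33,0,0,0,0],[-0.92,-0.33,0,0,0,0],[-0.92,-0.33,0,0,0,0],[-0.92,-0.33,0,0,0,0],[-0.7,-0.33,0,0,0,0],[0,0,0,0,0,0]]]' | grep -E "ee_|wrist|rot"
```

```text
ee_pos: [0.4377, 0.1083, 0.0971]
tcp_rot: [179.5, 0.5, 89.9]
wrist_force: [0.3, 0.0, 0.7]
```

```bash
python3 -m crank '[[[0,0,-0.8,0,0,0],[0,0,-0.8,0,0,0],[0,0,-0.8,0,0,0],[0.1,0,-0.6,0,0,0],[0.3,0,0,0,0,0],[0.4,0,0,0,0,0],[0.4,0,0,0,0,0],[0.4,0,0,0,0,0],[0.4,0,0,0,0,0]]]' | grep -E "ee_|wrist"
python3 -m crank '[[[0.4,0,0,0,0,0],[0.4,0,0,0,0,0]]]' | grep -E "ee_|wrist"
python3 -m crank '[[[0.4,0,0,0,0,0],[0.4,0,0,0,0,0],[0.4,0,0,0,0,0],[0.4,0,0,0,0,0],[0.4,0,0,0,0,0],[0.4,0,0,0,0,0],[0.4,0,0,0,0,0]]]' | grep -E "ee_|wrist"
python3 -m crank '[[[0.2,0,0,0,0,0],[0,-0.3,0,0,0,0],[0,-0.4,0,0,0,0],[0,-0.4,0,0,0,0],[0,-0.4,0,0,0,0],[0,-0.4,0,0,0,0],[0,-0.4,0,0,0,0],[0,-0.4,0,0,0,0],[0,-0.4,0,0,0,0],[0,-0.3,0,0,0,0]]]' | grep -E "time|ee_|wrist"
```

```text
ee_pos: [0.4811, 0.109, 0.0368]
wrist_force: [-1.5, 0.3, 1.0]
ee_pos: [0.4967, 0.1089, 0.0363]
wrist_force: [-0.6, -0.3, 0.0]
ee_pos: [0.5524, 0.109, 0.0361]
wrist_force: [-1.1, -0.3, 0.9]
time: 31.32
ee_pos: [0.5556, 0.0399, 0.0362]
wrist_force: [0.3, 0.1, -0.2]
```

```bash
python3 -m crank '[[[0.2,0,0,0,0,0],[0.4,0,0,0,0,0],[0.4,0,0,0,0,0],[0.4,0,0,0,0,0],[0.4,0,0,0,0,0],[0.4,0,0,0,0,0],[0.4,0,0,0,0,0],[0.4,0,0,0,0,0],[0.4,0,0,0,0,0],[0.4,0,0,0,0,0],[0.4,0,0,0,0,0],[0.4,0,0,0,0,0],[0.4,0,0,0,0,0],[0.4,0,0,0,0,0],[0.4,0,0,0,0,0],[0.4,0,0,0,0,0],[0,0,0,0,0,0]]]' | grep -E "ee_|wrist|rot"
python3 -m crank '[[[-0.15,0,0.3,0,0,0],[0,0,0.9,0,0,0],[0,0,0.9,0,0,0],[0,0,0.9,0,0,0],[-0.9,0,0,0,0,0],[-0.9,0,0,0,0,0],[-0.9,0,0,0,0,0],[-0.9,0,0,0,0,0],[-0.9,0,0,0,0,0],[-0.9,0,0,0,0,0],[-0.9,0,0,0,0,0],[-0.9,0,0,0,0,0],[-0.9,0,0,0,0,0],[-0.9,0,0,0,0,0],[-0.9,0,0,0,0,0],[-0.9,0,0,0,0,0],[-0.9,0,0,0,0,0],[-0.9,0,0,0,0,0],[0,0,0,0,0,0]]]' | grep -E "time|ee_|wrist|rot"
python3 -c "
from h import *
im=bot.camera('scene'); cv2.imwrite('pics/s5.png',cv2.convertScaleAbs(cv2.resize(im[130:320,230:480,::-1],None,fx=3.1,fy=3.1,interpolation=cv2.INTER_CUBIC),alpha=1.5))
im=bot.camera('top'); cv2.imwrite('pics/t5.png',cv2.convertScaleAbs(cv2.resize(im[100:260,165:430,::-1],None,fx=3,fy=3,interpolation=cv2.INTER_CUBIC),alpha=1.6))"
```

```text
ee_pos: [0.681, 0.0409, 0.0359]
tcp_rot: [179.5, 0.5, 89.9]
wrist_force: [0.2, -0.3, -0.3]
time: 34.32
ee_pos: [0.422, 0.0409, 0.0968]
tcp_rot: [179.5, 0.5, 89.9]
wrist_force: [0.2, -0.1, -0.2]
```

View pics/t5.png

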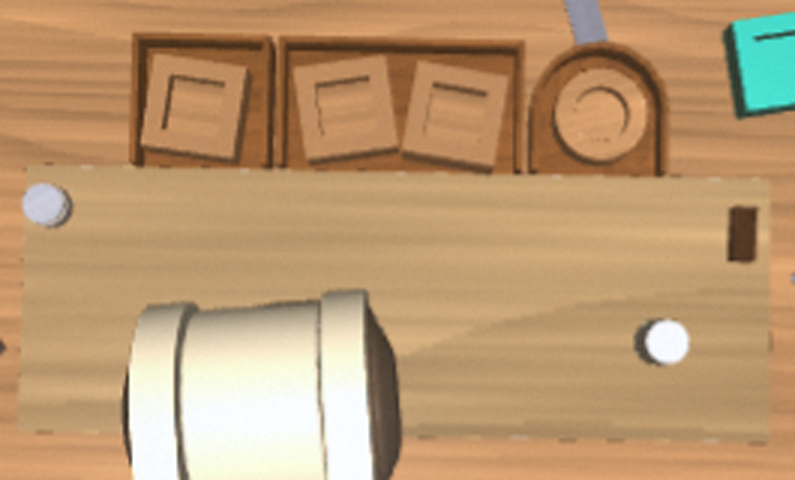

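All four are in their trays. Measuring the centres and corners for fit.

```bash
python3 - <<'E'
from h import *
np.set_printoptions(precision=4,suppress=True)
m=bot.camera_model("top")
for k,p in {"heavy":[(153,53),(247,66),(238,159),(141,145)],"left":[(293,67),(386,55),(399,151),(310,164)],"right":[(419,61),(510,74),(494,170),(400,154)],"rnd":[(553,114),(648,114),(600,67),(600,162)]}.items():
    w=np.array([cp(m,*q,.051)[:2] for q in p]); print(k,w.mean(0),w[:,0].min(),np.linalg.norm(w-np.roll(w,-1,0),axis=1))
print("edge",[cp(m,*q,.02)[:2] for q in [(140,165),(400,171),(600,176)]])
print("jar",cp(m,667,342,.075)[:2],"tin",cp(m,46,205,.052)[:2],"off",cp(m,742,234,.036)[:2])
E
```

```text
heavy [0.6647 0.1866] 0.6175327705603584 [0.085  0.0847 0.0875 0.0839]
left [0.6653 0.0499] 0.6147568745949603 [0.0846 0.0881 0.0809 0.0893]
right [ 0.663  -0.0483] 0.6136635787398098 [0.0831 0.0886 0.086  0.0863]
rnd [ 0.6668 -0.1789] 0.6233554209291418 [0.086  0.0609 0.0865 0.0608]
edge [array([0.6147, 0.2418]), array([0.6156, 0.0018]), array([ 0.6157, -0.1843])]
jar [ 0.462  -0.2375] tin [0.5714 0.3153] off [ 0.5629 -0.3129]
```

View pics/s5.png

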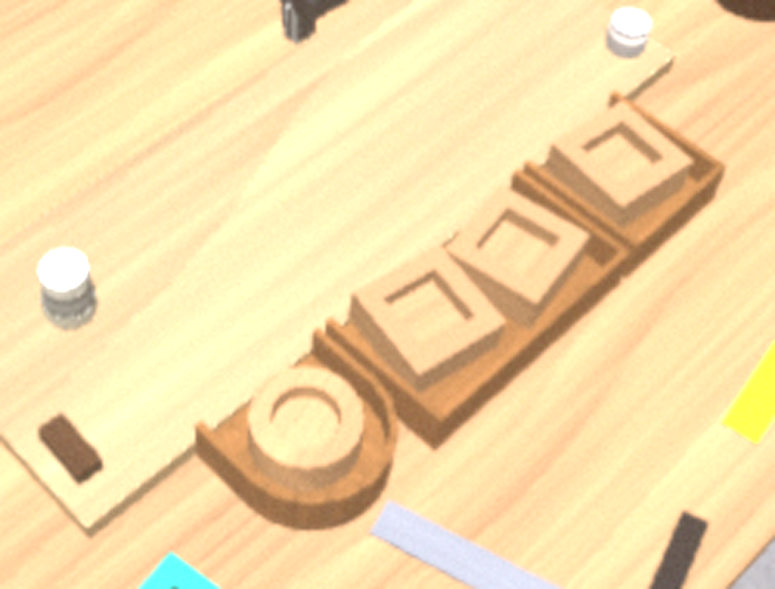

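The left and right light plinths' rear corners (x≈0.614) may still rest on the board edge (x≈0.6155), so I'll nudge all three squares about 12 mm deeper.

```bash
python3 -m crank '[[[0.9,0.03,0,0,0,0],[0.9,0.03,0,0,0,0],[0.9,0.03,0,0,0,0],[0.9,0.03,0,0,0,0],[0.9,0.03,0,0,0,0],[0.9,0.03,0,0,0,0],[0.9,0.03,0,0,0,0],[0.9,0.03,0,0,0,0],[0.9,0.03,0,0,0,0],[0.9,0.03,0,0,0,0],[0.9,0.03,0,0,0,0],[0.9,0.03,0,0,0,0],[0.9,0.03,0,0,0,0],[0.6,0.03,0,0,0,0],[0,0,-0.8,0,0,0],[0,0,-0.8,0,0,0],[0,0,-0.8,0,0,0],[0,0,-0.7,0,0,0],[0,0,0,0,0,0]]]' | grep -E "ee_|wrist|rot"
```

```text
ee_pos: [0.6695, 0.0491, 0.0302]
tcp_rot: [179.8, 0.5, 89.9]
wrist_force: [-1.7, -0.2, -1.6]
```

```bash
python3 -m crank '[[[0.2,0,0.1,0,0,0],[0.25,0,0,0,0,0],[0.25,0,0,0,0,0],[0.25,0,0,0,0,0],[0.25,0,0,0,0,0],[0,0,0,0,0,0]]]' | grep -E "ee_|wrist"
python3 -m crank '[[[-0.2,0,0.3,0,0,0],[0,0,0.9,0,0,0],[0,0,0.9,0,0,0],[-0.2,-0.7,0.3,0,0,0],[-0.2,-0.8,0,0,0,0],[-0.2,-0.8,0,0,0,0],[-0.2,-0.8,0,0,0,0],[-0.2,-0.8,0,0,0,0],[-0.1,-0.8,0,0,0,0],[0,-0.15,0,0,0,0],[0,0,0,0,0,0]]]' | grep -E "time|ee_|wrist"
```

```text
ee_pos: [0.6969, 0.0503, 0.0401]
wrist_force: [-5.5, 3.0, 15.8]
time: 37.42
ee_pos: [0.6683, -0.0495, 0.0838]
wrist_force: [-1.1, 0.0, 0.1]
```

```bash
python3 -m crank '[[[0,0,-0.6,0,0,0],[0,0,-0.6,0,0,0],[0,0,-0.6,0,0,0],[0,0,-0.6,0,0,0],[0,0,0,0,0,0],[0,0,0,0,0,0]]]' | grep -E "ee_|wrist|rot"
python3 -m crank '[[[0.25,0,0,0,0,0],[0.25,0,0,0,0,0]]]' | grep -E "ee_|wrist"
python3 -m crank '[[[0.25,0,0,0,0,0],[0.25,0,0,0,0,0]]]' | grep -E "ee_|wrist"
python3 -m crank '[[[0.2,0,0,0,0,0],[0,0,0,0,0,0]]]' | grep -E "ee_|wrist"
```

```text
ee_pos: [0.6678, -0.0472, 0.0345]
tcp_rot: [179.7, 0.5, 89.9]
wrist_force: [-0.5, 0.1, -0.0]
ee_pos: [0.6794, -0.0476, 0.037]
wrist_force: [0.1, 0.9, 0.4]
ee_pos: [0.6895, -0.0477, 0.0368]
wrist_force: [-2.1, -0.4, 1.8]
ee_pos: [0.6936, -0.0477, 0.0363]
wrist_force: [0.4, 0.7, 0.3]
```

```bash
python3 -m crank '[[[-0.2,0,0.3,0,0,0],[0,0,0.9,0,0,0],[0,0,0.9,0,0,0],[-0.1,0.9,0.4,0,0,0],[-0.1,0.9,0,0,0,0],[-0.1,0.9,0,0,0,0],[-0.1,0.9,0,0,0,0],[-0.1,0.9,0,0,0,0],[-0.1,0.9,0,0,0,0],[-0.1,0.9,0,0,0,0],[-0.1,0.9,0,0,0,0],[-0.1,0.9,0,0,0,0],[-0.1,0.9,0,0,0,0],[-0.1,0.9,0,0,0,0],[-0.1,0.9,0,0,0,0],[-0.1,0.9,0,0,0,0],[0,0.9,0,0,0,0],[0,0,0,0,0,0]]]' | grep -E "ee_|wrist|rot"
```

```text
ee_pos: [0.662, 0.2072, 0.0865]
tcp_rot: [179.5, 0.4, 90.0]
wrist_force: [-0.3, 0.1, 0.3]
```

```bash
python3 -m crank '[[[0,-0.5,0,0,0,0],[0.1,-0.5,0,0,0,0],[0,0,-0.6,0,0,0],[0,0,-0.6,0,0,0],[0,0,-0.6,0,0,0],[0,0,-0.6,0,0,0],[0,0,0,0,0,0]]]' | grep -E "ee_|wrist|rot"
python3 -m crank '[[[0.25,0,0,0,0,0],[0.25,0,0,0,0,0]]]' | grep -E "ee_|wrist"
python3 -m crank '[[[0.25,0,0,0,0,0],[0.25,0,0,0,0,0]]]' | grep -E "ee_|wrist"
python3 -m crank '[[[0.2,0,0,0,0,0],[0,0,0,0,0,0]]]' | grep -E "time|ee_|wrist"
```

```text
ee_pos: [0.6628, 0.1837, 0.0337]
tcp_rot: [179.8, 0.5, 89.9]
wrist_force: [-0.9, -0.1, -0.7]
ee_pos: [0.675, 0.1845, 0.0383]
wrist_force: [0.2, -1.3, -0.5]
ee_pos: [0.6853, 0.1846, 0.0388]
wrist_force: [-4.7, 0.7, 2.5]
time: 41.0
ee_pos: [0.6894, 0.1845, 0.0384]
wrist_force: [-0.2, -0.5, 1.0]
```

```bash
python3 -m crank '[[[-0.2,0,0.3,0,0,0],[0,0,0.9,0,0,0],[0,0,0.9,0,0,0],[0,0,0.8,0,0,0],[-0.95,-0.5,0,0,0,0],[-0.95,-0.5,0,0,0,0],[-0.95,-0.5,0,0,0,0],[-0.95,-0.5,0,0,0,0],[-0.95,-0.5,0,0,0,0],[-0.95,-0.5,0,0,0,0],[-0.95,-0.5,0,0,0,0],[-0.95,-0.5,0,0,0,0],[-0.95,-0.5,0,0,0,0],[-0.95,-0.5,0,0,0,0],[-0.95,-0.5,0,0,0,0],[-0.95,-0.5,0,0,0,0],[-0.95,-0.5,0,0,0,0],[-0.95,-0.5,0,0,0,0],[0,0,0,0,0,0]]]' | grep -E "time|ee_|wrist|rot"
cat > m.py <<'E'
from h import *
np.set_printoptions(precision=4,suppress=True)
m=bot.camera_model("top"); im=bot.camera('top')
b=cv2.convertScaleAbs(cv2.resize(im[100:260,165:430,::-1],None,fx=3,fy=3,interpolation=cv2.INTER_CUBIC),alpha=1.6); cv2.imwrite('pics/t6.png',b)
a=cv2.imread('pics/t5.png'); ga,gb=[cv2.cvtColor(i,6).astype(np.float32) for i in(a,b)]
S={"heavy":[(153,53),(247,66),(238,159),(141,145)],"left":[(293,67),(386,55),(399,151),(310,164)],"right":[(419,61),(510,74),(494,170),(400,154)],"rnd":[(553,67),(648,67),(648,162),(553,162)]}
for k,p in S.items():
    p=np.array(p,np.float32); c=p.mean(0); best=None
    for ang in range(-16,17,2):   # brute-force start, then ECC
        M=cv2.getRotationMatrix2D(tuple(map(float,c)),ang,1); t=cv2.warpAffine(ga,M,(ga.shape[1],ga.shape[0])); q=cv2.transform(p[None],M)[0]
        mk=cv2.fillConvexPoly(np.zeros(ga.shape,np.uint8),q.astype(int),255)
        x0,y0=np.maximum(q.min(0).astype(int)-1,0); x1,y1=q.max(0).astype(int)+2
        X0,Y0=max(x0-25,0),max(y0-40,0)
        r=cv2.matchTemplate(gb[Y0:y1+25,X0:x1+25],t[y0:y1,x0:x1],cv2.TM_CCORR_NORMED,mask=mk[y0:y1,x0:x1].astype(np.float32)/255)
        _,v,_,l=cv2.minMaxLoc(r)
        if best is None or v>best[0]: best=(v,ang,q+[X0+l[0]-x0,Y0+l[1]-y0])
    v,ang,q=best; w=np.array([cp(m,*x,.051)[:2] for x in q])
    print(k,"score %.4f turn %d"%(v,ang),"centre",w.mean(0),"corners x",w[:,0],"y",w[:,1],"px",q.mean(0))
E
python3 m.py
```

```text
time: 42.58
ee_pos: [0.4162, 0.0432, 0.0968]
tcp_rot: [179.5, 0.5, 89.8]
wrist_force: [-0.2, -0.5, 0.3]
heavy score 0.9994 turn 2 centre [0.671  0.1859] corners x [0.7163 0.71   0.6253 0.6325] y [0.2263 0.1415 0.1442 0.2314] px [195.75  98.75]
left score 0.9995 turn -2 centre [0.6726 0.051 ] corners x [0.7113 0.7216 0.6342 0.6231] y [0.0994 0.0154 0.0045 0.0847] px [346.   101.25]
right score 0.9992 turn 0 centre [ 0.6785 -0.0488] corners x [0.7265 0.7169 0.6291 0.6414] y [-0.0144 -0.0971 -0.0845  0.0006] px [456.75  97.75]
rnd score 0.9999 turn 0 centre [ 0.6666 -0.1792] corners x [0.7088 0.711  0.6244 0.6223] y [-0.1353 -0.2214 -0.2229 -0.137 ] px [600.5 114.5]
```

All corners now lie at least 6 mm past the board edge and all centres are within 10 mm of target. The arm is clear, so I'm handing in.

```bash
python3 -c "
from workcell import bot
print(bot.job_done())"
```

```text
the job is handed in; nothing more can be done
None
```

I handed the job in at about 43 s: round plinth in the round-backed tray, ballasted square (the middle one, dragging about 5 N against 1 N or less for the others) in the small square tray, and the two light squares side by side in the wide tray. By the top camera all four are within about 10 mm of target and clear of the board edge; flatness is inferred from that, and the judge's verdict was not reported.

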